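# Fetch the flywheel from the crowded parts pocket

### The job

The brass flywheel in the wooden parts pocket is hemmed in by the chrome pulley and the rubber pinch roller: first stand both of those upright in the grey side tray, then lay the flywheel flat in the middle of the round cork pad. Only then put the pulley and the roller back upright, each at the middle of the end of the pocket it came from. Set things down rather than dropping them, and leave the cassette shell and the grease jar where they are.

Things in the scene. Friction and masses are not known exactly. Their poses are not given: they have to be found in the camera images.
- flywheel: Brass flywheel: flat disc 56 mm across, 14 mm thick, recessed top, 0.28 kg, lying flat mid-pocket. Origin: centre of underside, z up. Pocket cheeks stand 4 mm off it on both pocket-x sides and 2 mm above it: grip it only across the pocket's y, where at first pulley and roller stand 9 to 11 mm off its rim, too close for fingers.
- pulley: Chrome steel capstan pulley standing on its flat face: flanges 32 mm across up to 20 mm high with a belt groove at mid height, then a hub 14 mm across up to 28 mm; about 0.09 kg. Origin: centre of its underside, z up. Starts at one end of the pocket (either end). Grip across the pocket's x axis, on the flanges.
- roller: Black rubber pinch roller standing on its flat face: rubber 28 mm across and 20 mm high, a steel axle 6 mm across standing out of its top to 36 mm; about 0.04 kg. Origin: centre of its underside, z up. Starts at the other end of the pocket. Grip across the pocket's x axis, on the rubber.
- pocket: Fixed wooden parts pocket, 100 (x) by 194 (y) mm, floor at z 6 mm. Origin: centre of underside. Cheeks: |x| 32 to 44, |y| under 30 mm, tops at z 22. End bays, marked by 40 mm discs, centred at x 0, y +53 and -53 mm. Edge lip 4 mm wide, top at z 9. A small steel gate, top z 22 (posts 26), is fixed shut at y = +94.5 mm. Heights are above the bench.
- tray: Fixed grey open side tray, 120 mm along its x, 200 mm along its y, rim 14 mm high, walls 4 mm, inner floor 4 mm above the bench. Origin: centre of its underside. Empty at the start.
- pad: Fixed round cork pad, 100 mm across, 4 mm thick, lying on the bench. Origin: centre of its underside, so its top is at z = 4 mm. Empty at the start.
- shell: Grey plastic cassette shell lying flat on the bench, 64 x 100 x 12 mm, loose. Origin: centre of its underside. To be left alone.
- grease: Small closed grease jar, 36 mm across and 35 mm high, standing on the bench, loose. Origin: centre of its underside. To be left alone.
Not all that is in view belongs to the job. Several things have the shape of the flywheel; the one meant has the colours described above. There is more than one size of the roller; the job needs the smaller.

How it is judged:
On the way, in this order (a step that is already met when the one before it is completed fails the run):
1. pulley and roller both stand released in the side tray (x of pulley in the frame of tray between -0.05 and 0.05 m and y of pulley in the frame of tray between -0.09 and 0.09 m and z of each of pulley, roller in the frame of tray below 0.012 m and angle between each of pulley, roller's own z axis and vertical below 0.2 rad and linear speed of each of pulley, roller below 0.02 m/s and contact force between the fingers and pulley below 0.05 N and x of roller in the frame of tray between -0.05 and 0.05 m and y of roller in the frame of tray between -0.09 and 0.09 m and contact force between the fingers and roller below 0.05 N), for 0.2 s.
2. flywheel lies released on the middle of the cork pad, with pulley and roller still in the tray (all of step 1 and horizontal distance between flywheel and pad below 0.012 m and z of flywheel in the frame of pad between 0.001 and 0.009 m and angle between flywheel's own z axis and vertical below 0.2 rad and linear speed of flywheel below 0.02 m/s and contact force between the fingers and flywheel below 0.05 N), for 0.2 s.
At the end, for the whole second after the job is handed in: The flywheel lies flat on the cork pad, its centre within 12 mm of the pad's; the pulley and the roller stand upright each within 12 mm of where it started in the pocket; all three are released and at rest (horizontal distance between flywheel and pad below 0.012 m and z of flywheel in the frame of pad between 0.001 and 0.009 m and angle between each of flywheel, pulley, roller's own z axis and vertical below 0.2 rad and linear speed of each of flywheel, pulley, roller below 0.02 m/s and contact force between the fingers and flywheel below 0.05 N and distance of each of pulley, roller from where it was at the start of the episode below 0.012 m and contact force between the fingers and pulley below 0.05 N and contact force between the fingers and roller below 0.05 N); the robot touches nothing.
It fails at once if the cassette shell is moved more than 15 mm (distance of shell from where it was at the start of the episode above 0.015 m).
It fails at once if the grease jar is moved more than 15 mm (distance of grease from where it was at the start of the episode above 0.015 m).
It fails at once if the flywheel, pulley or roller is dropped or thrown (faster than 0.7 m/s without being held) ((linear speed of flywheel above 0.7 m/s and contact force between the fingers and flywheel below 0.05 N) or (linear speed of pulley above 0.7 m/s and contact force between the fingers and pulley below 0.05 N) or (linear speed of roller above 0.7 m/s and contact force between the fingers and roller below 0.05 N)).
It also fails if it takes over 128 s, if anything falls off the work surface, if the arm or the gripper's body presses on something with over 40 N, if the wrist force passes 120 N, or if a joint passes its speed limit or range.

### The arm

A 6-joint arm with a two-finger parallel gripper is mounted at the origin on the work surface. World frame = base frame: x ahead of the robot, y to its left, z up, the work surface at z = 0. Lengths are in m, angles in rad, forces in N, time in s.
With the tool pointing down it reaches from about 0.325 to 0.85 m from the base axis. Payload 15.5 kg.
Tool frame: the origin (TCP) lies at the very end of the fingers, on their centre line; the grasp point (between the pads) lies 19 mm behind it; z points along the fingers, y is the line along which they close (so a half turn about z gives the same grasp; the last joint's range is limited). The gripper opens to 91 mm and grips with 3 to 60 N. Pads are 32 mm wide; open, the fingers measure 118 mm over their backs; the gripper's body (76 mm by 178 mm) begins 60 mm behind the grasp point.
Start: joints at [-0.096, 0.494, 1.345, -0, 1.302, -0.096], TCP at [0.625, 0, 0.214] pointing down, gripper open.
Joint ranges: [-2.91, 2.91], [-0.82, 2.16], [0.22, 2.67], [-1.22, 4.37], [0.12, 2.79], [-3.08, 3.08]. Speed limits (rad/s): [1.89, 1.89, 2.57, 3.01, 3.01, 3.01].

### API

Orientations are given as a unit quaternion [w, x, y, z].
In Python, from station import bot, vision gives the robot as it stands.
- The arm moves only by the shell command python3 -m pendant 'ROWS' [FORCE]. ROWS is JSON, one flat list of numbers, 7 for each row, row after row: the shift along the world's x, y, z in mm, then the turn, a rotation vector about the world's x, y, z in degrees, then the finger opening in mm, from 0 to 91.2. A call has 1 to 5 rows; each row shifts and turns the commanded pose from where the row before left it; what a row does not reach is not made up. A row lasts 1/10 s, in which the tool goes at most 50 mm and 8.59 degrees, less where a joint would pass 70% of its speed; a pose out of reach is approached as far as the arm can. A call is refused whole if a number of a shift passes 50 or a number of a turn 8.59, either way. A call with a gripper value outside its range is refused whole. The fingers move at their own pace and stop on an object; FORCE is the grip in N (left out, the last holds). Time passes only in rows, so rows that do not move let the fingers close. It gives the time, the measured TCP pose, the force, the opening and the grip force at its end, in the units of the state.
- bot.sense(): the state, without advancing time (a new reading comes with each control period).
- vision.get_image(name): name is "scene" or "side" or "wrist"; returns the picture (420x560x3 uint8, red, green, blue); there is no depth.
- vision.get_calibration(name): a dict with "mtx" (3x3 intrinsics, pixels), "k1" (the pictures are not rectified: a ray, as slopes to the right and down, at radius r is drawn at 1 + k1 r^2 times it, then the intrinsics apply), "extrinsics" (4x4, takes a point from world to camera coordinates); the wrist camera has in their place "tool_from_camera" (4x4, takes a point from camera to tool coordinates, whose origin is the TCP and whose axes are the flange's). Camera axes: x right, y down, z forward; pixel columns grow to the right and rows downward; lengths in m; the calibration is good to about 2 mm. A picture is of the moment at which its call begins: read the wrist's pose just before it. get_calibration takes no time and is no camera call.
- bot.finish_job(): hands the job in; it is judged then, once.
The state is a dict: "clock": time; "joint_pos": joint angles; "joint_velocities": joint speeds; "tau": joint torques, N m; "tool_pos": TCP position; "orientation": TCP orientation; "contact_force": force on the tool from outside, world axes, zero at the start; "torque": the same for the moment, N m; "gripper_width": finger opening in m; "grip_force": force on a finger pad.
Only numpy, scipy, OpenCV 4.12 (cv2) and the standard library are available. Lean on these libraries where they do the work, as an engineer would, in place of code of your own. Each camera call takes 0.05 s, during which the arm holds its last target. There are 200 camera calls.

## Working session

There is one attempt and no reset: what is moved stays moved. The work goes in short steps, Python scripts to look and compute and a shell command to move; the robot and the scene stay as the last step left them, time stands still between calls to the robot, and variables do not carry over. Pictures are saved under pics/ and viewed, at most 14 in all, crops included, and the job is handed in when it is done.

```bash
ls; mkdir -p pics; cat > h.py <<'E'
import numpy as np, cv2
from station import bot, vision
from scipy.spatial.transform import Rotation as R
def grab(n,f):
    s=bot.sense(); im=vision.get_image(n); cv2.imwrite('pics/'+f,im[:,:,::-1]); return s,im
def cam(n,s=None):
    c=vision.get_calibration(n); K=np.array(c['mtx']); k=c['k1']
    if n=='wrist':
        T=np.eye(4); q=s['orientation']; T[:3,:3]=R.from_quat([q[1],q[2],q[3],q[0]]).as_matrix(); T[:3,3]=s['tool_pos']
        E=np.linalg.inv(T@np.array(c['tool_from_camera']))
    else: E=np.array(c['extrinsics'])
    return K,k,E
def ray(c,u,v):
    K,k,E=c
    p=cv2.undistortPoints(np.array([[[u,v]]],float),K,np.array([k,0,0,0.]))[0,0]
    d=E[:3,:3].T@np.array([p[0],p[1],1]); o=-E[:3,:3].T@E[:3,3]; return o,d/np.linalg.norm(d)
def at(c,u,v,z):
    o,d=ray(c,u,v); return o+d*(z-o[2])/d[2]
def tri(rs):
    A=sum(np.eye(3)-np.outer(d,d) for o,d in rs); b=sum((np.eye(3)-np.outer(d,d))@o for o,d in rs); return np.linalg.solve(A,b)
def proj(c,P):
    K,k,E=c; r,_=cv2.Rodrigues(E[:3,:3]); return cv2.projectPoints(np.array([P],float),r,E[:3,3],K,np.array([k,0,0,0.]))[0][0,0]
E
python3 - <<'E'
from h import *
for n in ['scene','side','wrist']:
    s,im=grab(n,n+'0.png'); K,k,E=cam(n,s); print(n,K.tolist(),k,np.linalg.inv(E).round(3).tolist())
print(s)
E
```

```text
pics
scene [[466.6473314147995, 0.0, 280.4831385691837], [0.0, 466.6473314147995, 209.9146061431717], [0.0, 0.0, 1.0]] 0.03002278220286077 [[-0.786, 0.34, -0.516, 1.145], [0.619, 0.435, -0.654, 0.763], [0.002, -0.833, -0.553, 0.677], [0.0, 0.0, 0.0, 1.0]]
side [[422.32674724673933, 0.0, 280.7984560407428], [0.0, 422.32674724673933, 211.91978364159573], [0.0, 0.0, 1.0]] -0.08146232565161525 [[-0.912, -0.253, 0.324, 0.198], [-0.411, 0.562, -0.718, 0.782], [0.0, -0.787, -0.616, 0.75], [0.0, 0.0, 0.0, 1.0]]
wrist [[364.7583228298028, 0.0, 275.4508191448769], [0.0, 364.7583228298028, 212.9020502585136], [0.0, 0.0, 1.0]] -0.08221786051096594 [[1.0, -0.001, -0.002, 0.625], [-0.002, -0.968, -0.253, 0.07], [-0.002, 0.253, -0.968, 0.384], [0.0, 0.0, 0.0, 1.0]]
{'clock': 0.1, 'joint_pos': array([-9.55150478e-02,  4.94116808e-01,  1.34605509e+00, -5.70128405e-06,
        1.30249732e+00, -9.54918577e-02]), 'joint_velocities': array([-0.00059657, -0.00200494, -0.00177218, -0.0003382 ,  0.00090761,
       -0.00133739]), 'tau': array([ 1.53078610e-03, -8.80241275e+01, -3.82546771e+01,  7.07121310e-02,
        4.82549379e-02, -5.43761678e-05]), 'tool_pos': array([6.24665660e-01, 2.38802450e-05, 2.13405295e-01]), 'orientation': array([-4.13438166e-04,  7.07114342e-01,  7.07099015e-01, -3.44715347e-04]), 'contact_force': array([ 0.83175896,  0.00906326, -0.27730349]), 'torque': array([-0.00427757, -0.00725403,  0.02327512]), 'grip_force': 0.0, 'gripper_width': 0.09143330364326677}
```

View images.

View pics/scene0.png

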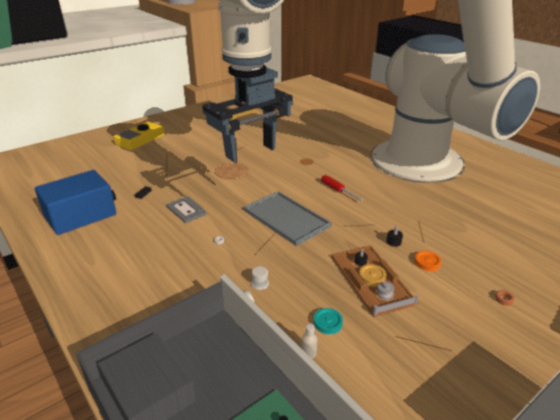

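View pics/side0.png

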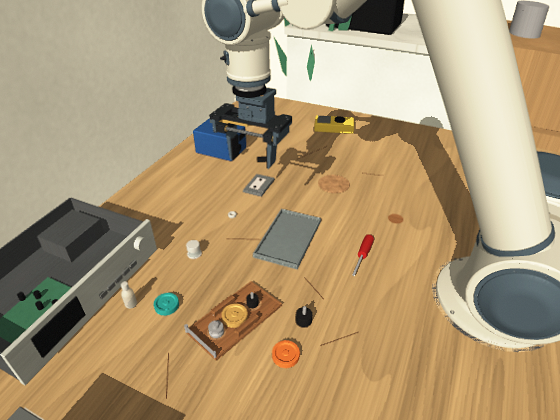

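View pics/wrist0.png

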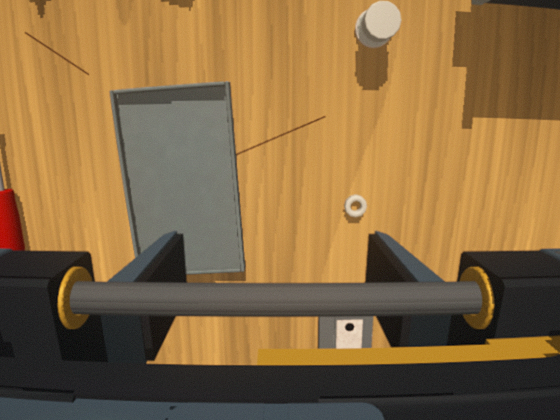

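The scene picture shows the pocket (372,278) with the roller (361,258), flywheel (373,274) and pulley (385,291, gate end). The tray is at (288,217), the cork pad at (232,171), and the grease jar at (260,278). The wrist picture shows the tray, with corners at (113,92), (230,83) and (244,271).

```bash
python3 - <<'E'
from h import *
c=cam('scene');d=cam('side')
for n,a,b in [('flywheel',(373,274),(235,315)),('pulleytop',(385,288),(215,325)),('rollertop',(361,253),(253,295)),('pad',(232,171),(334,184)),('jar',(260,275),(194,248)),('shell',(187,209),(259,185)),('tray',(287,217),(288,238)),('bigroller',(395,234),(304,313)),('gateL',(376,309),(215,352)),('gateR',(413,299),(188,322)),('farL',(333,254),(281,291)),('farR',(371,248),(252,282))]:
    print(n,at(c,*a,.01)[:2].round(3),at(d,*b,.01)[:2].round(3),tri([ray(c,*a),ray(d,*b)]).round(3))
E
```

```text
flywheel [0.519 0.29 ] [0.527 0.294] [0.525 0.296 0.016]
pulleytop [0.532 0.335] [0.553 0.335] [0.546 0.344 0.025]
rollertop [0.487 0.225] [0.518 0.227] [0.508 0.243 0.032]
pad [ 0.506 -0.279] [ 0.493 -0.276] [ 0.497 -0.291  0.   ]
jar [0.712 0.144] [0.728 0.15 ] [0.72  0.158 0.022]
shell [ 0.71  -0.179] [ 0.703 -0.175] [ 0.707 -0.183  0.005]
tray [0.529 0.009] [0.523 0.015] [0.526 0.007 0.005]
bigroller [0.37  0.224] [0.393 0.227] [0.389 0.238 0.026]
gateL [0.591 0.364] [0.519 0.392] [ 0.548  0.345 -0.048]
gateR [0.512 0.391] [0.61  0.352] [0.568 0.41  0.077]
farL [0.54  0.188] [0.465 0.189] [ 0.486  0.139 -0.05 ]
farR [0.455 0.226] [0.538 0.192] [0.507 0.256 0.068]
```

```bash
python3 -m pendant '[-25,43,0,0,0,-4.1,91, -25,43,0,0,0,-4.1,91, -25,43,0,0,0,-4.1,91, -25,43,0,0,0,-4.1,91, -25,43,0,0,0,-4.1,91]' 10; python3 -m pendant '[0,0,0,0,0,0,91,0,0,0,0,0,0,91]'
python3 - <<'E'
from h import *
s,im=grab('wrist','w1.png'); print(s['tool_pos'],s['orientation'],s['joint_pos'],s['clock'])
import pickle; pickle.dump(s,open('s1.p','wb'))
E
```

```text
clock: 0.65
tool_pos: [0.4987, 0.2164, 0.2139]
orientation: [-0.0, 0.823, 0.569, -0.0]
contact_force: [0.9, 0.3, 0.1]
gripper_width: 0.0909
grip_force: 0.0
clock: 0.85
tool_pos: [0.4995, 0.2158, 0.2139]
orientation: [0.0, 0.821, 0.571, -0.0]
contact_force: [-0.1, -0.2, -0.4]
gripper_width: 0.0908
grip_force: 0.0
[0.49948995 0.2158093  0.21391936] [ 8.33674666e-05  8.20845379e-01  5.71150465e-01 -5.34321166e-05] [ 2.98204140e-01  3.80161665e-01  1.54578383e+00 -2.04105655e-04
  1.21569813e+00  6.53257961e-01] 0.85
```

View pics/w1.png

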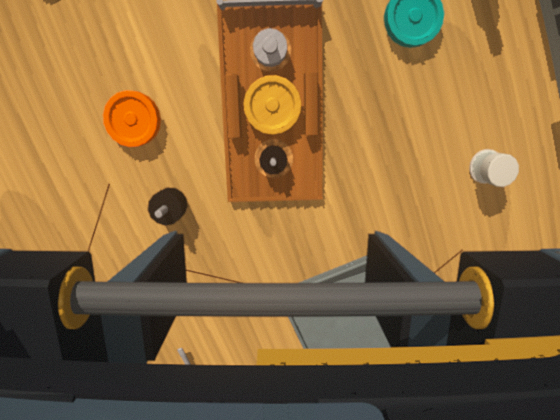

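The wrist view shows the pocket nearly aligned: pulley hub at about (271,46), flywheel at (272,104), roller at (273,160), bottom edge corners at (229,201) and (323,199). I'll enlarge this along with the fixed views.

```bash
python3 - <<'E'
from h import *
g=lambda f,x,y,w,h,s:cv2.resize(cv2.imread('pics/'+f)[y:y+h,x:x+w],None,fx=s,fy=s,interpolation=cv2.INTER_CUBIC)
def lab(i,x,y,s):
    for t in range(0,i.shape[1],10*s): cv2.putText(i,str(x+t//s),(t,8),0,.3,(0,255,0),1); i[:4,t]=(0,255,0)
    for t in range(0,i.shape[0],10*s): cv2.putText(i,str(y+t//s),(0,t+8),0,.3,(255,255,0),1)
    return i
a=lab(g('w1.png',210,0,120,210,3-0),210,0,3)[:600]
b=lab(g('scene0.png',325,240,100,75,4),325,240,4); c=lab(g('side0.png',185,278,100,75,4),185,278,4)
o=np.zeros((600,770,3),np.uint8); o[:a.shape[0],:360]=a; o[:300,365:765]=b; o[300:600,365:765]=c
cv2.imwrite('pics/c1.png',o)
E
```

```text
(no output)
```

View pics/c1.png

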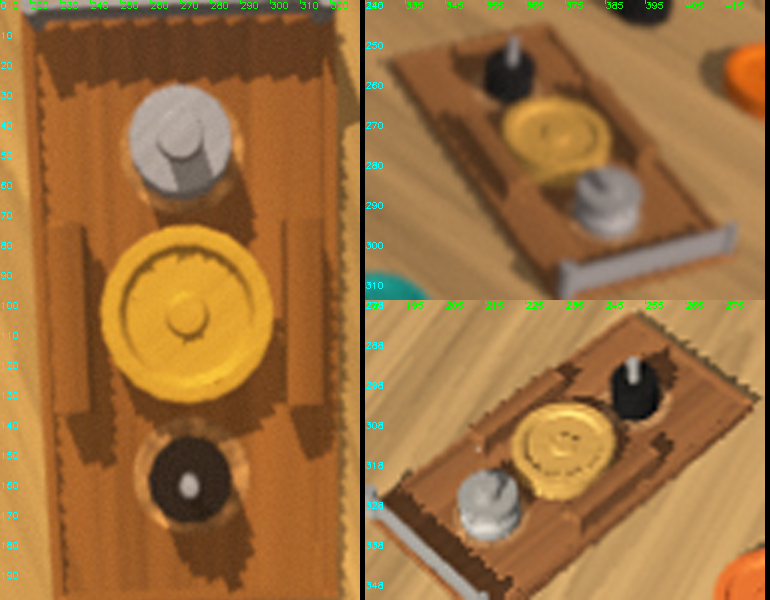

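Readings from the crop, wrist / scene / side:
- **Flywheel:** (272.3,104.8) / (373,274.5) / (234.8,314.3)
- **Pulley hub top:** (270.3,44.7) / (385.8,283.5) / (216.3,323)
- **Axle tip:** (273,160.3) / (362,250) / (251.8,293)

```bash
python3 - <<'E'
from h import *
import pickle; s=pickle.load(open('s1.p','rb'))
w=cam('wrist',s);c=cam('scene');d=cam('side')
for n,p,a,b,z in [('fly',(272.3,104.8),(373,274.5),(234.8,314.3),.02),('hub',(270.3,44.7),(385.8,283.5),(216.3,323),.034),('axle',(273,160.3),(362,250),(251.8,293),.042)]:
    print(n,tri([ray(w,*p),ray(c,*a),ray(d,*b)]).round(4),at(w,*p,z).round(4),[ (at(k,*q,z)[:2]).round(4) for k,q in((c,a),(d,b))])
print('flange',at(w,270.2,45.3,.026),'rubber',at(w,273.5,159.3,.026))
P=[at(w,*q,z) for q,z in (((229,201),.009),((323,199),.009),((219,8),.009),((321,6),.009))]
print(np.array(P).round(4),np.mean(P,0))
# tray
t=pickle.load(open('s1.p','rb'))
t['tool_pos']=np.array([.624666,0,.213405]);t['orientation']=np.array([-4.13e-4,.707114,.707099,-3.447e-4])
w0=cam('wrist',t)
for q in((113,92),(230,83),(244,271)): print(at(w0,*q,.014).round(4))
for k,L in ((c,((278,193),(330,222),(296,241),(244,211))),(d,((280,211),(322,214),(296,269),(253,260)))): print([at(k,*q,.014)[:2].round(3) for q in L])
E
```

```text
fly [0.5258 0.2953 0.0156] [0.5256 0.2946 0.02  ] [array([0.5296, 0.2985]), array([0.5243, 0.2987])]
hub [0.5424 0.3436 0.034 ] [0.5424 0.3443 0.034 ] [array([0.5427, 0.3427]), array([0.5419, 0.3437])]
axle [0.509  0.2459 0.0419] [0.5085 0.2465 0.042 ] [array([0.5092, 0.2447]), array([0.5088, 0.2468])]
flange [0.54252216 0.34527224 0.026     ] rubber [0.50851846 0.24558267 0.026     ]
[[0.4484 0.2192 0.009 ]
 [0.5421 0.1866 0.009 ]
 [0.5098 0.3975 0.009 ]
 [0.6013 0.3652 0.009 ]] [0.52538311 0.29214103 0.009     ]
[0.4639 0.0976 0.014 ]
[0.5805 0.104  0.014 ]
[ 0.5898 -0.092   0.014 ]
[array([ 0.479, -0.092]), array([0.462, 0.096]), array([0.578, 0.104]), array([ 0.602, -0.076])]
[array([ 0.588, -0.077]), array([ 0.475, -0.113]), array([0.459, 0.114]), array([0.567, 0.129])]
```

```bash
python3 -m pendant '[5,15,-40,0,0,1.3,55, 4,15,-40,0,0,0,55, 0,0,-45,0,0,0,55, 0,0,-40,0,0,0,55, 0,0,0,0,0,0,55]' 10
```

```text
clock: 1.4
tool_pos: [0.5069, 0.2427, 0.0446]
orientation: [-0.001, 0.815, 0.579, -0.004]
contact_force: [0.5, 0.2, 1.5]
gripper_width: 0.0554
grip_force: 0.0
```

```bash
python3 -m pendant '[0,2,-18,0,0,0,55, 0,0,0,0,0,0,55]'
```

```text
clock: 1.6
tool_pos: [0.5095, 0.2462, 0.031]
orientation: [-0.0, 0.815, 0.579, -0.0]
contact_force: [0.4, 0.3, 0.2]
gripper_width: 0.0552
grip_force: 0.0
```

```bash
python3 -m pendant '[0,0,0,0,0,0,55]'
```

```text
clock: 1.7
tool_pos: [0.51, 0.2467, 0.0325]
orientation: [0.0, 0.815, 0.579, 0.001]
contact_force: [-0.4, -0.9, -0.0]
gripper_width: 0.0548
grip_force: 0.0
```

```bash
python3 -m pendant '[-1,-1,-12,0,0,0,55, 0,0,-11,0,0,0,55, 0,0,0,0,0,0,55, 0,0,0,0,0,0,55]'
```

```text
clock: 2.1
tool_pos: [0.5078, 0.2459, 0.0077]
orientation: [-0.0, 0.815, 0.579, -0.0]
contact_force: [-0.2, 0.0, 0.7]
gripper_width: 0.055
grip_force: 0.0
```

```bash
python3 -m pendant '[0,0,0,0,0,0,25, 0,0,0,0,0,0,25, 0,0,0,0,0,0,20, 0,0,0,0,0,0,20, 0,0,0,0,0,0,20]' 8
```

```text
clock: 2.6
tool_pos: [0.5081, 0.246, 0.008]
orientation: [0.0, 0.815, 0.579, 0.0]
contact_force: [0.3, 0.4, 1.5]
gripper_width: 0.0263
grip_force: 8.0
```

```bash
python3 -m pendant '[0,0,15,0,0,0,20, 0,0,30,0,0,0,20, 0,-15,30,0,0,0,20, 4,-40,0,0,0,0,20, 4,-45,0,0,0,0,20]' 10; python3 -m pendant '[4,-45,0,0,0,0,20, 4,-45,0,0,0,0,20, 4,-45,0,0,0,0,20, 4,-35,0,0,0,0,20, 0,-20,0,0,0,0,20]'; python3 -m pendant '[0,0,-30,0,0,0,20,0,0,-20,0,0,0,20,0,0,-10,0,0,0,20,0,0,0,0,0,0,20,0,0,0,0,0,0,20]'
```

```text
clock: 3.1
tool_pos: [0.5166, 0.1458, 0.084]
orientation: [0.0, 0.814, 0.58, 0.001]
contact_force: [1.0, -0.2, -1.5]
gripper_width: 0.0267
grip_force: 10.0
clock: 3.6
tool_pos: [0.5324, -0.0467, 0.083]
orientation: [0.0, 0.816, 0.579, 0.0]
contact_force: [-0.1, 0.7, -0.4]
gripper_width: 0.0264
grip_force: 10.0
clock: 4.1
tool_pos: [0.5323, -0.0439, 0.0234]
orientation: [0.0, 0.815, 0.579, 0.0]
contact_force: [0.1, -0.4, -0.8]
gripper_width: 0.027
grip_force: 10.0
```

```bash
python3 -m pendant '[0,0,-9,0,0,0,20,0,0,-5,0,0,0,20,0,0,0,0,0,0,20,0,0,0,0,0,0,20]'; python3 -m pendant '[0,0,-1.5,0,0,0,20,0,0,-1.5,0,0,0,20,0,0,0,0,0,0,20,0,0,0,0,0,0,20]'
```

```text
clock: 4.5
tool_pos: [0.532, -0.044, 0.0089]
orientation: [-0.0, 0.815, 0.579, -0.0]
contact_force: [0.0, 0.1, -0.5]
gripper_width: 0.0262
grip_force: 10.0
clock: 4.9
tool_pos: [0.5322, -0.044, 0.006]
orientation: [0.0, 0.815, 0.579, 0.0]
contact_force: [0.0, -0.1, 1.4]
gripper_width: 0.0265
grip_force: 10.0
```

```bash
python3 -m pendant '[0,0,0,0,0,0,50,0,0,0,0,0,0,50,0,0,0,0,0,0,50,0,0,20,0,0,0,50,0,0,40,0,0,0,50]'; python3 -m pendant '[0,0,30,0,0,0,50,0,45,0,0,0,0,50,0,45,0,0,0,0,50,0,45,0,0,0,0,50,0,45,0,0,0,0,50]'; python3 -m pendant '[4,45,0,0,0,0,55,4,45,0,0,0,0,55,2,45,0,0,0,0,55,0,45,0,0,0,0,55,0,28,0,0,0,0,55]'; python3 -m pendant '[0,0,-20,0,0,0,55,0,0,0,0,0,0,55,0,0,0,0,0,0,55]'; python3 -c "
from h import *
s,_=grab('side','side1.png');print(s['clock'])"
```

```text
clock: 5.4
tool_pos: [0.5303, -0.0437, 0.0646]
orientation: [-0.002, 0.815, 0.579, -0.002]
contact_force: [0.3, -0.1, 1.6]
gripper_width: 0.0501
grip_force: 0.0
clock: 5.9
tool_pos: [0.5317, 0.1376, 0.096]
orientation: [0.0, 0.815, 0.579, 0.0]
contact_force: [1.8, -0.6, -0.4]
gripper_width: 0.0502
grip_force: 0.0
clock: 6.4
tool_pos: [0.5415, 0.3471, 0.0959]
orientation: [-0.0, 0.815, 0.58, 0.0]
contact_force: [0.8, -0.4, 0.1]
gripper_width: 0.0547
grip_force: 0.0
clock: 6.7
tool_pos: [0.5416, 0.3434, 0.0757]
orientation: [-0.0, 0.815, 0.579, -0.001]
contact_force: [-0.2, 0.1, -0.6]
gripper_width: 0.055
grip_force: 0.0
6.7
```

View pics/side1.png

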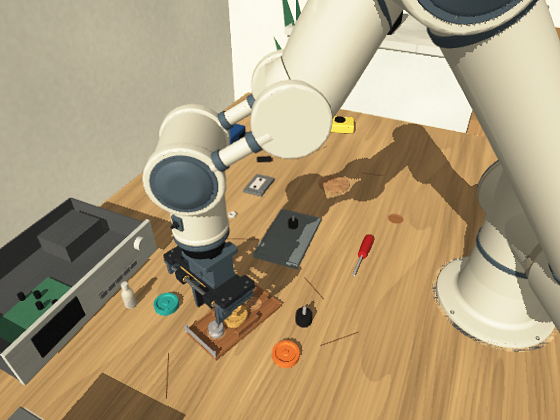

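The roller stands upright in the tray at (293,222), and the gripper is straight above the pulley.

```bash
python3 -m pendant '[0.5,1,-25,0,0,0,55,0,0,-25,0,0,0,55,0,0,-10,0,0,0,55,0,0,0,0,0,0,55,0,0,0,0,0,0,55]'; python3 -m pendant '[0,0,-7,0,0,0,55,0,0,0,0,0,0,55,0,0,0,0,0,0,55]';python3 -m pendant '[0,0,0,0,0,0,30,0,0,0,0,0,0,25,0,0,0,0,0,0,25,0,0,0,0,0,0,25,0,0,0,0,0,0,25]' 10
```

```text
clock: 7.25
tool_pos: [0.5431, 0.345, 0.017]
orientation: [0.0, 0.815, 0.579, 0.0]
contact_force: [-0.4, 0.9, 0.5]
gripper_width: 0.0547
grip_force: 0.0
clock: 7.55
tool_pos: [0.5426, 0.3451, 0.0092]
orientation: [0.0, 0.815, 0.579, 0.0]
contact_force: [-0.8, -0.9, 0.1]
gripper_width: 0.0546
grip_force: 0.0
clock: 8.05
tool_pos: [0.5425, 0.3451, 0.009]
orientation: [-0.0, 0.815, 0.579, 0.0]
contact_force: [-0.2, -0.4, 2.0]
gripper_width: 0.0306
grip_force: 10.0
```

```bash
python3 -m pendant '[0,0,15,0,0,0,25, 0,0,30,0,0,0,25, 0,-15,30,0,0,0,25, -3,-40,0,0,0,0,25, -3,-45,0,0,0,0,25]' 15; python3 -m pendant '[-3,-45,0,0,0,0,25, -3,-45,0,0,0,0,25, -3,-45,0,0,0,0,25, -2,-35,0,0,0,0,25, 0,-20,0,0,0,0,25]'; python3 -m pendant '[0,0,-30,0,0,0,25,0,0,-25,0,0,0,25,0,0,-10,0,0,0,25,0,0,0,0,0,0,25,0,0,0,0,0,0,25]'
```

```text
clock: 8.55
tool_pos: [0.5371, 0.245, 0.086]
orientation: [0.0, 0.815, 0.58, 0.002]
contact_force: [1.0, -0.0, -1.1]
gripper_width: 0.0305
grip_force: 15.0
clock: 9.05
tool_pos: [0.5252, 0.0525, 0.0849]
orientation: [0.0, 0.816, 0.579, 0.0]
contact_force: [0.1, 0.5, -1.2]
gripper_width: 0.0305
grip_force: 15.0
clock: 9.55
tool_pos: [0.526, 0.0552, 0.0198]
orientation: [0.0, 0.815, 0.579, 0.0]
contact_force: [0.4, 0.0, -0.5]
gripper_width: 0.0305
grip_force: 15.0
```

```bash
python3 -m pendant '[0,0,-7,0,0,0,25,0,0,-3,0,0,0,25,0,0,0,0,0,0,25,0,0,0,0,0,0,25]'; python3 -m pendant '[0,0,-1.5,0,0,0,25,0,0,-1.5,0,0,0,25,0,0,0,0,0,0,25,0,0,0,0,0,0,25]'
```

```text
clock: 9.95
tool_pos: [0.5255, 0.055, 0.009]
orientation: [-0.0, 0.815, 0.579, -0.0]
contact_force: [0.4, 0.6, -0.4]
gripper_width: 0.0304
grip_force: 15.0
clock: 10.35
tool_pos: [0.5257, 0.055, 0.0064]
orientation: [0.0, 0.815, 0.579, 0.0]
contact_force: [-2.6, 0.3, 10.1]
gripper_width: 0.0303
grip_force: 15.0
```

```bash
python3 -m pendant '[0,0,0.5,0,0,0,50,0,0,0,0,0,0,50,0,0,0,0,0,0,50,0,0,20,0,0,0,50,0,0,45,0,0,0,50]'; python3 -m pendant '[0,0,45,0,0,0,50,-6,-40,25,0,0,0,50,-6,-40,25,0,0,0,50,-6,-40,25,0,0,0,50,-6,-45,0,0,0,0,50]'; python3 -m pendant '[-6,-45,0,0,0,0,50,-6,-45,0,0,0,0,50,-6,-45,0,0,0,0,50,-6,-45,0,0,0,0,50,0,-40,0,0,0,0,50]';  python3 -m pendant '[0,-20,0,0,0,0,50,0,0,0,0,0,0,60,0,0,0,0,0,0,60]'; python3 - <<'E'
from h import *
s,im=grab('wrist','w2.png'); print(s['tool_pos'],s['orientation'],s['clock'])
import pickle; pickle.dump(s,open('s2.p','wb'))
grab('scene','sc2.png');grab('side','si2.png')
E
```

```text
clock: 10.85
tool_pos: [0.5235, 0.055, 0.0697]
orientation: [-0.002, 0.815, 0.579, -0.002]
contact_force: [0.4, 0.3, 0.6]
gripper_width: 0.0502
grip_force: 0.0
clock: 11.35
tool_pos: [0.5026, -0.1116, 0.1945]
orientation: [0.002, 0.815, 0.58, 0.002]
contact_force: [1.0, 0.4, -0.9]
gripper_width: 0.0502
grip_force: 0.0
clock: 11.85
tool_pos: [0.4764, -0.3321, 0.1913]
orientation: [-0.0, 0.815, 0.579, -0.0]
contact_force: [0.5, 1.1, -0.0]
gripper_width: 0.05
grip_force: 0.0
clock: 12.15
tool_pos: [0.4773, -0.3494, 0.1911]
orientation: [-0.001, 0.815, 0.579, 0.0]
contact_force: [-0.0, 0.3, -0.1]
gripper_width: 0.0592
grip_force: 0.0
[ 0.47733367 -0.3494054   0.19106019] [-5.13838402e-04  8.15246030e-01  5.79114535e-01  3.84630949e-05] 12.15
```

View pics/w2.png

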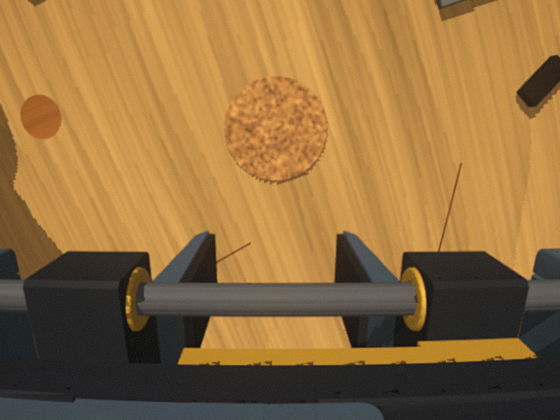

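View pics/si2.png

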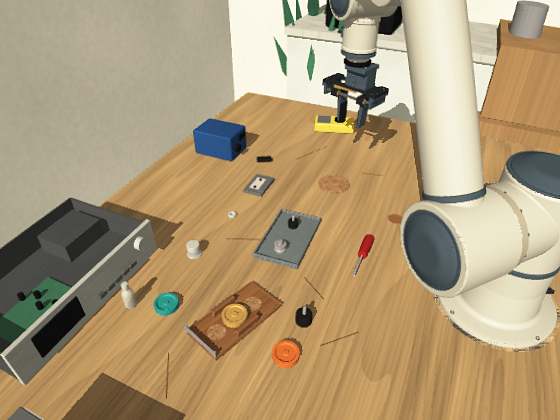

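The side view shows the roller (293,222) and pulley (281,245) standing in the tray, with the flywheel left in the pocket at (235,315). In the wrist view the pad is centred at about (276,128.5).

```bash
python3 - <<'E'
from h import *
import pickle; w=cam('wrist',pickle.load(open('s2.p','rb')))
P=at(w,276,128.3,.004);print(P)
for u,v in((225,128),(327,128),(276,76)):print(at(w,u,v,.004)-P)
print(tri([ray(w,276,128.3),ray(cam('side'),334.3,184)]),proj(cam('side'),P),proj(cam('scene'),P))
# roller / pulley in tray consistency: side view px
for q in ((.532,-.044,.040),(.5257,.055,.032)):print(proj(cam('side'),q))
E
```

```text
[ 0.49782557 -0.29192902  0.004     ]
[-0.04608516  0.01658109  0.        ]
[ 0.04634245 -0.01579452  0.        ]
[0.015884   0.04537606 0.        ]
[ 0.49732754 -0.29219417 -0.00143713] [334.10676417 182.56780716] [231.87438308 170.28243426]
[293.73318829 215.57007494]
[280.77660729 240.8467056 ]
```

```bash
python3 -m pendant '[4,46,0,0,0,8.2,74,4,46,0,0,0,8.2,74,4,46,0,0,0,8.2,74,4,46,0,0,0,8.2,74,4,46,0,0,0,8.2,74]'; python3 -m pendant '[4,46,0,0,0,8.2,74,4,46,0,0,0,8.2,74,4,46,0,0,0,8.2,74,4,46,0,0,0,8.2,74,4,46,0,0,0,8.2,74]';  python3 -m pendant '[4,46,0,0,0,8.2,74,4,46,0,0,0,0,74,0,46,0,0,0,0,74,0,46,-20,0,0,0,74,0,0,-40,0,0,0,74]'; python3 -m pendant '[0,0,-30,0,0,0,74,0,0,0,0,0,0,74,0,0,0,0,0,0,74]'
```

```text
clock: 12.8
tool_pos: [0.4971, -0.1173, 0.1916]
orientation: [0.0, 0.558, 0.83, 0.0]
contact_force: [1.4, -0.1, -0.6]
gripper_width: 0.074
grip_force: 0.0
clock: 13.3
tool_pos: [0.5167, 0.1128, 0.1917]
orientation: [0.0, 0.232, 0.973, 0.0]
contact_force: [1.1, -0.8, 0.8]
gripper_width: 0.0741
grip_force: 0.0
clock: 13.8
tool_pos: [0.5262, 0.3005, 0.1333]
orientation: [0.003, 0.163, 0.987, 0.002]
contact_force: [1.2, -0.6, -0.3]
gripper_width: 0.0741
grip_force: 0.0
clock: 14.1
tool_pos: [0.5251, 0.2942, 0.1022]
orientation: [-0.0, 0.165, 0.986, -0.0]
contact_force: [-0.5, 0.5, 1.5]
gripper_width: 0.0742
grip_force: 0.0
```

```bash
python3 -m pendant '[0.5,0.8,-35,0,0,0,74,0,0,-35,0,0,0,74,0,0,-12,0,0,0,74,0,0,0,0,0,0,74,0,0,0,0,0,0,74]'; python3 -m pendant '[0,0,-8,0,0,0,74,0,0,-3.5,0,0,0,74,0,0,0,0,0,0,74,0,0,0,0,0,0,74]'
```

```text
clock: 14.6
tool_pos: [0.5271, 0.2951, 0.0214]
orientation: [0.001, 0.165, 0.986, 0.001]
contact_force: [0.4, -0.3, -0.4]
gripper_width: 0.0739
grip_force: 0.0
clock: 15.0
tool_pos: [0.5261, 0.2947, 0.0082]
orientation: [0.0, 0.165, 0.986, 0.0]
contact_force: [0.5, 0.0, 1.2]
gripper_width: 0.0739
grip_force: 0.0
```

Grip firmly and lift.

```bash
python3 -m pendant '[0,0,0,0,0,0,58,0,0,0,0,0,0,52,0,0,0,0,0,0,48,0,0,0,0,0,0,48,0,0,0,0,0,0,48]' 30; python3 -m pendant '[0,0,8,0,0,0,48,0,0,15,0,0,0,48,0,0,25,0,0,0,48,0,0,30,0,0,0,48,0,0,10,0,0,0,48]'; python3 -m pendant '[0,0,0,0,0,0,48,0,0,0,0,0,0,48]';python3 -c "
from h import *
import pickle
s,_=grab('wrist','w3.png');pickle.dump(s,open('s3.p','wb'))"
```

```text
clock: 15.5
tool_pos: [0.5261, 0.2947, 0.0081]
orientation: [0.0, 0.165, 0.986, 0.0]
contact_force: [0.1, 0.9, 3.2]
gripper_width: 0.0541
grip_force: 30.0
clock: 16.0
tool_pos: [0.5273, 0.2953, 0.0996]
orientation: [0.002, 0.165, 0.986, 0.001]
contact_force: [1.3, 0.2, -3.6]
gripper_width: 0.0543
grip_force: 30.0
clock: 16.2
tool_pos: [0.5256, 0.2945, 0.0955]
orientation: [-0.0, 0.165, 0.986, -0.0]
contact_force: [-0.2, -1.0, -2.9]
gripper_width: 0.0543
grip_force: 30.0
```

View pics/w3.png

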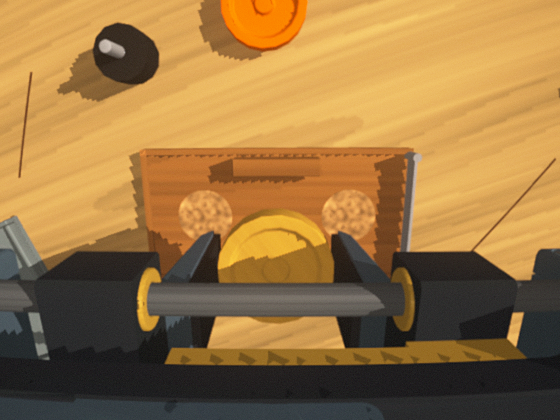

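The flywheel hangs level between the fingers, centred at about (276,265). Next: carry it to the pad.

```bash
python3 -m pendant '[-2,-15,0,0,0,0,48,-2,-30,0,0,0,0,48,-2,-40,0,0,0,0,48,-2,-40,0,0,0,0,48,-2,-40,0,0,0,0,48]' 35; python3 -m pendant '[-2,-40,0,0,0,0,48,-2,-40,0,0,0,0,48,-2,-40,0,0,0,0,48,-2,-40,0,0,0,0,48,-2,-40,0,0,0,0,48]';python3 -m pendant '[-2,-40,0,0,0,0,48,-2,-40,0,0,0,0,48,-2,-40,0,0,0,0,48,-2,-40,0,0,0,0,48,0,-31,0,0,0,0,48]';python3 -m pendant '[0,-21,0,0,0,0,48,0,-10,0,0,0,0,48,0,0,0,0,0,0,48,0,0,0,0,0,0,48,0,0,0,0,0,0,48]'
```

```text
clock: 16.75
tool_pos: [0.5148, 0.1275, 0.0951]
orientation: [-0.001, 0.165, 0.986, -0.0]
contact_force: [1.1, -0.3, -2.3]
gripper_width: 0.0541
grip_force: 35.0
clock: 17.25
tool_pos: [0.5046, -0.0724, 0.0952]
orientation: [-0.001, 0.165, 0.986, 0.0]
contact_force: [0.7, 1.0, -3.0]
gripper_width: 0.0542
grip_force: 35.0
clock: 17.75
tool_pos: [0.4964, -0.2637, 0.0951]
orientation: [-0.001, 0.166, 0.986, 0.0]
contact_force: [0.5, 0.3, -2.5]
gripper_width: 0.0544
grip_force: 35.0
clock: 18.25
tool_pos: [0.4977, -0.2911, 0.0958]
orientation: [-0.0, 0.165, 0.986, 0.0]
contact_force: [0.2, 0.0, -2.8]
gripper_width: 0.0542
grip_force: 35.0
```

```bash
python3 -m pendant '[0,-0.5,-20,0,0,0,48,0,0,-30,0,0,0,48,0,0,-20,0,0,0,48,0,0,-8,0,0,0,48,0,0,-4,0,0,0,48]'; python3 -m pendant '[0,0,0,0,0,0,48,0,0,0,0,0,0,48]'
```

```text
clock: 18.75
tool_pos: [0.4979, -0.292, 0.0136]
orientation: [-0.0, 0.165, 0.986, 0.0]
contact_force: [-0.3, -0.2, -1.9]
gripper_width: 0.0539
grip_force: 35.0
clock: 18.95
tool_pos: [0.4985, -0.293, 0.0149]
orientation: [0.001, 0.165, 0.986, -0.0]
contact_force: [-0.3, -0.8, -1.8]
gripper_width: 0.0541
grip_force: 35.0
```

```bash
python3 -m pendant '[-0.5,0.5,-4,0,0,0,48,0,0,-3,0,0,0,48,0,0,0,0,0,0,48,0,0,0,0,0,0,48]'; python3 -m pendant '[0,0,-1.5,0,0,0,48,0,0,0,0,0,0,48,0,0,0,0,0,0,48]'
```

```text
clock: 19.35
tool_pos: [0.4975, -0.2923, 0.007]
orientation: [-0.0, 0.165, 0.986, 0.0]
contact_force: [-1.1, -0.3, -1.7]
gripper_width: 0.0539
grip_force: 35.0
clock: 19.65
tool_pos: [0.4977, -0.2925, 0.0061]
orientation: [0.0, 0.165, 0.986, -0.0]
contact_force: [-2.4, 1.2, 7.8]
gripper_width: 0.0542
grip_force: 35.0
```

```bash
python3 -m pendant '[0,0,0.3,0,0,0,60,0,0,0,0,0,0,72,0,0,0,0,0,0,72,0,0,0,0,0,0,72,0,0,15,0,0,0,72]'; python3 -m pendant '[0,0,40,0,0,0,72,25,0,40,0,0,0,72,50,0,0,0,0,0,72,0,0,0,0,0,0,72,0,0,0,0,0,0,72]';python3 - <<'E'
from h import *
import pickle
s,a=grab('wrist','w4.png');pickle.dump(s,open('s4.p','wb'));_,b=grab('side','si4.png');_,c=grab('scene','sc4.png')
print(s['tool_pos'])
o=np.zeros((600,800,3),np.uint8);o[:420,:560]=a
o[420:600,:266]=cv2.resize(b[160:280,230:407],(266,180));o[420:600,280:560]=cv2.resize(c[150:270,180:367],(280,180))
cv2.imwrite('pics/c4.png',o[:,:560,::-1])
E
```

```text
clock: 20.15
tool_pos: [0.4966, -0.2917, 0.0195]
orientation: [-0.001, 0.165, 0.986, 0.001]
contact_force: [0.1, 1.2, 0.6]
gripper_width: 0.0724
grip_force: 0.0
clock: 20.65
tool_pos: [0.573, -0.292, 0.1005]
orientation: [-0.0, 0.165, 0.986, -0.0]
contact_force: [0.6, 0.7, -0.6]
gripper_width: 0.072
grip_force: 0.0
[ 0.57298188 -0.29203934  0.10046217]
```

View pics/c4.png

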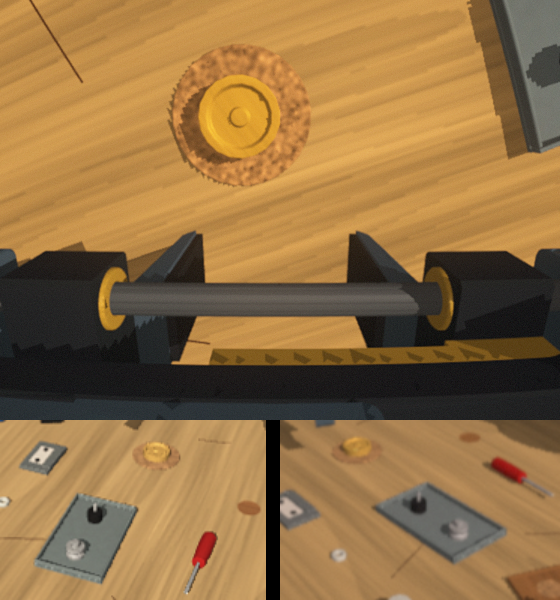

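The flywheel (239,116) is centred on the pad (240,114), with the roller and pulley still standing in the tray. Next is the pulley's return.

```bash
python3 -m pendant '[-4,31,0,0,0,-8.2,55,-4,31,0,0,0,-8.2,55,-4,31,0,0,0,-8.2,55,-4,31,0,0,0,-8.2,55,-4,31,0,0,0,-8.2,55]'; python3 -m pendant '[-4,32,0,0,0,-8.2,55,-4,32,0,0,0,-8.2,55,-4,32,0,0,0,-8.2,55,-4,32,0,0,0,-8.2,55,-4,32,0,0,0,-8.2,55]';python3 -m pendant '[-7,32,0,0,0,-8.2,55,0,0,-20,0,0,0,55,0,0,0,0,0,0,55,0,0,0,0,0,0,55]'
```

```text
clock: 21.3
tool_pos: [0.5511, -0.1364, 0.1006]
orientation: [-0.0, 0.503, 0.864, -0.0]
contact_force: [1.0, -0.5, 0.2]
gripper_width: 0.0551
grip_force: 0.0
clock: 21.8
tool_pos: [0.5313, 0.0234, 0.1006]
orientation: [-0.0, 0.774, 0.633, -0.0]
contact_force: [1.0, -0.4, -0.3]
gripper_width: 0.0552
grip_force: 0.0
clock: 22.2
tool_pos: [0.5248, 0.0541, 0.0808]
orientation: [-0.0, 0.815, 0.579, -0.001]
contact_force: [-0.0, 0.4, 0.1]
gripper_width: 0.055
grip_force: 0.0
```

```bash
python3 -m pendant '[0.8,0.9,-30,0,0,0,55,0,0,-25,0,0,0,55,0,0,-10,0,0,0,55,0,0,0,0,0,0,55,0,0,0,0,0,0,55]'; python3 -m pendant '[0,0,-8,0,0,0,55,0,0,0,0,0,0,55,0,0,0,0,0,0,55]';python3 -m pendant '[0,0,0,0,0,0,35,0,0,0,0,0,0,25,0,0,0,0,0,0,25,0,0,0,0,0,0,25,0,0,0,0,0,0,25]' 10
```

```text
clock: 22.7
tool_pos: [0.5268, 0.0552, 0.0167]
orientation: [0.0, 0.815, 0.579, 0.0]
contact_force: [0.3, -1.4, 0.2]
gripper_width: 0.055
grip_force: 0.0
clock: 23.0
tool_pos: [0.5264, 0.0556, 0.008]
orientation: [0.0, 0.815, 0.579, 0.0]
contact_force: [0.1, -0.2, -0.1]
gripper_width: 0.0552
grip_force: 0.0
clock: 23.5
tool_pos: [0.5264, 0.0556, 0.0079]
orientation: [0.0, 0.815, 0.579, 0.0]
contact_force: [-0.2, 0.6, 2.3]
gripper_width: 0.0303
grip_force: 10.0
```

```bash
python3 -m pendant '[0,0,15,0,0,0,25, 0,0,30,0,0,0,25, 0,15,30,0,0,0,25, 3,40,0,0,0,0,25, 3,45,0,0,0,0,25]' 15; python3 -m pendant '[3,45,0,0,0,0,25, 3,45,0,0,0,0,25, 2,45,0,0,0,0,25, 2,35,0,0,0,0,25, 0,20,0,0,0,0,25]'; python3 -m pendant '[0,0,-30,0,0,0,25,0,0,-25,0,0,0,25,0,0,-8,0,0,0,25,0,0,0,0,0,0,25,0,0,0,0,0,0,25]'
```

```text
clock: 24.0
tool_pos: [0.533, 0.156, 0.0839]
orientation: [0.0, 0.816, 0.578, 0.001]
contact_force: [0.3, 0.0, -2.2]
gripper_width: 0.0305
grip_force: 15.0
clock: 24.5
tool_pos: [0.542, 0.3483, 0.0826]
orientation: [-0.0, 0.815, 0.58, 0.0]
contact_force: [0.4, 0.2, -1.0]
gripper_width: 0.0304
grip_force: 15.0
clock: 25.0
tool_pos: [0.5429, 0.3454, 0.0207]
orientation: [0.0, 0.815, 0.579, 0.0]
contact_force: [0.1, 0.8, -0.9]
gripper_width: 0.0303
grip_force: 15.0
```

```bash
python3 -m pendant '[0,0,-6,0,0,0,25,0,0,-2.5,0,0,0,25,0,0,0,0,0,0,25,0,0,0,0,0,0,25]'; python3 -m pendant '[0,0,-1.5,0,0,0,25,0,0,-1,0,0,0,25,0,0,0,0,0,0,25,0,0,0,0,0,0,25]'
```

```text
clock: 25.4
tool_pos: [0.5423, 0.3456, 0.0115]
orientation: [0.0, 0.815, 0.579, 0.0]
contact_force: [0.2, 0.5, -0.8]
gripper_width: 0.0308
grip_force: 15.0
clock: 25.8
tool_pos: [0.5426, 0.3457, 0.0097]
orientation: [0.0, 0.815, 0.579, 0.0]
contact_force: [-3.6, -0.3, 12.5]
gripper_width: 0.0308
grip_force: 15.0
```

Down on the floor. Release, then fetch the roller at (0.532, -0.044).

```bash
python3 -m pendant '[0,0,0.5,0,0,0,50,0,0,0,0,0,0,50,0,0,0,0,0,0,50,0,0,20,0,0,0,50,0,0,40,0,0,0,50]'; python3 -m pendant '[0,0,30,0,0,0,50,-1,-45,0,0,0,0,50,-2,-45,0,0,0,0,50,-2,-45,0,0,0,0,50,-2,-45,0,0,0,0,50]'; python3 -m pendant '[-2,-45,0,0,0,0,55,-1,-45,0,0,0,0,55,0,-45,0,0,0,0,55,0,-45,0,0,0,0,55,0,-29,0,0,0,0,55]'; python3 -m pendant '[0,0,-20,0,0,0,55,0,0,0,0,0,0,55,0,0,0,0,0,0,55]'
```

```text
clock: 26.3
tool_pos: [0.5405, 0.3446, 0.0672]
orientation: [-0.0, 0.815, 0.579, -0.003]
contact_force: [0.0, 1.0, 0.7]
gripper_width: 0.0499
grip_force: 0.0
clock: 26.8
tool_pos: [0.535, 0.164, 0.0993]
orientation: [0.0, 0.815, 0.579, 0.0]
contact_force: [-0.1, -0.1, -0.6]
gripper_width: 0.0503
grip_force: 0.0
clock: 27.3
tool_pos: [0.5321, -0.0462, 0.0993]
orientation: [0.0, 0.816, 0.579, -0.0]
contact_force: [-0.1, -0.5, -0.0]
gripper_width: 0.0549
grip_force: 0.0
clock: 27.6
tool_pos: [0.532, -0.0431, 0.0792]
orientation: [-0.0, 0.815, 0.579, -0.0]
contact_force: [-0.5, 0.9, 0.8]
gripper_width: 0.0549
grip_force: 0.0
```

```bash
python3 -m pendant '[0,-0.9,-30,0,0,0,55,0,0,-25,0,0,0,55,0,0,-8,0,0,0,55,0,0,0,0,0,0,55,0,0,0,0,0,0,55]'; python3 -m pendant '[0,0,-8,0,0,0,55,0,0,0,0,0,0,55,0,0,0,0,0,0,55]';python3 -m pendant '[0,0,0,0,0,0,35,0,0,0,0,0,0,20,0,0,0,0,0,0,20,0,0,0,0,0,0,20,0,0,0,0,0,0,20]' 8
```

```text
clock: 28.1
tool_pos: [0.5329, -0.0441, 0.0173]
orientation: [0.0, 0.815, 0.58, 0.0]
contact_force: [0.3, 0.1, -0.8]
gripper_width: 0.0553
grip_force: 0.0
clock: 28.4
tool_pos: [0.5324, -0.0444, 0.0085]
orientation: [0.0, 0.815, 0.579, 0.0]
contact_force: [-0.7, -0.9, 0.5]
gripper_width: 0.0546
grip_force: 0.0
clock: 28.9
tool_pos: [0.5323, -0.0444, 0.0083]
orientation: [0.0, 0.815, 0.579, 0.0]
contact_force: [-0.3, -0.8, 1.0]
gripper_width: 0.0269
grip_force: 8.0
```

```bash
python3 -m pendant '[0,0,15,0,0,0,20, 0,0,30,0,0,0,20, 0,15,30,0,0,0,20, -4,40,0,0,0,0,20, -4,45,0,0,0,0,20]' 10; python3 -m pendant '[-4,45,0,0,0,0,20, -4,45,0,0,0,0,20, -4,45,0,0,0,0,20, -4,35,0,0,0,0,20, 0,20,0,0,0,0,20]'; python3 -m pendant '[0,0,-30,0,0,0,20,0,0,-25,0,0,0,20,0,0,-8,0,0,0,20,0,0,0,0,0,0,20,0,0,0,0,0,0,20]'
```

```text
clock: 29.4
tool_pos: [0.5249, 0.056, 0.0843]
orientation: [0.001, 0.816, 0.578, 0.001]
contact_force: [0.8, 0.8, -0.4]
gripper_width: 0.0264
grip_force: 10.0
clock: 29.9
tool_pos: [0.5074, 0.2483, 0.0832]
orientation: [-0.0, 0.815, 0.58, -0.0]
contact_force: [-0.3, 0.1, -0.6]
gripper_width: 0.0266
grip_force: 10.0
clock: 30.4
tool_pos: [0.5087, 0.2456, 0.021]
orientation: [0.0, 0.815, 0.579, 0.0]
contact_force: [-0.4, -0.3, 0.1]
gripper_width: 0.0265
grip_force: 10.0
```

```bash
python3 -m pendant '[0,0,-6,0,0,0,20,0,0,-2.5,0,0,0,20,0,0,0,0,0,0,20,0,0,0,0,0,0,20]'; python3 -m pendant '[0,0,-1.5,0,0,0,20,0,0,-0.5,0,0,0,20,0,0,0,0,0,0,20,0,0,0,0,0,0,20]'
```

```text
clock: 30.8
tool_pos: [0.5084, 0.2456, 0.012]
orientation: [0.0, 0.815, 0.579, 0.0]
contact_force: [-0.6, 0.2, -0.5]
gripper_width: 0.0265
grip_force: 10.0
clock: 31.2
tool_pos: [0.5085, 0.2457, 0.0103]
orientation: [0.0, 0.815, 0.579, 0.0]
contact_force: [-1.7, -0.6, 9.0]
gripper_width: 0.0268
grip_force: 10.0
```

```bash
python3 -m pendant '[0,0,0.3,0,0,0,50,0,0,0,0,0,0,50,0,0,0,0,0,0,50,0,0,20,0,0,0,50,0,0,40,0,0,0,50]'; python3 -m pendant '[0,-30,40,0,0,0,50,0,0,45,0,0,0,50,0,0,45,0,0,0,50,0,0,0,0,0,0,50,0,0,0,0,0,0,50]'; python3 - <<'E'
from h import *
s,a=grab('wrist','w5.png');_,b=grab('side','si5.png')
o=np.zeros((600,560,3),np.uint8);o[:420]=a
o[420:600,:420]=cv2.resize(b[150:360,180:670],(420,180))
cv2.imwrite('pics/c5.png',o[:,:,::-1]); w=cam('wrist',s)
print(s['tool_pos'],proj(w,(.5424,.3444,.034)),proj(w,(.5086,.246,.042)))
E
```

```text
clock: 31.7
tool_pos: [0.5066, 0.245, 0.0685]
orientation: [-0.001, 0.815, 0.579, -0.002]
contact_force: [1.7, 0.1, 0.2]
gripper_width: 0.0498
grip_force: 0.0
clock: 32.2
tool_pos: [0.5087, 0.2157, 0.201]
orientation: [0.0, 0.815, 0.579, 0.001]
contact_force: [0.5, -1.0, -0.6]
gripper_width: 0.0496
grip_force: 0.0
[0.50867566 0.21573654 0.20099198] [262.86066113  45.54591578] [264.03938946 165.8742381 ]
```

View pics/c5.png

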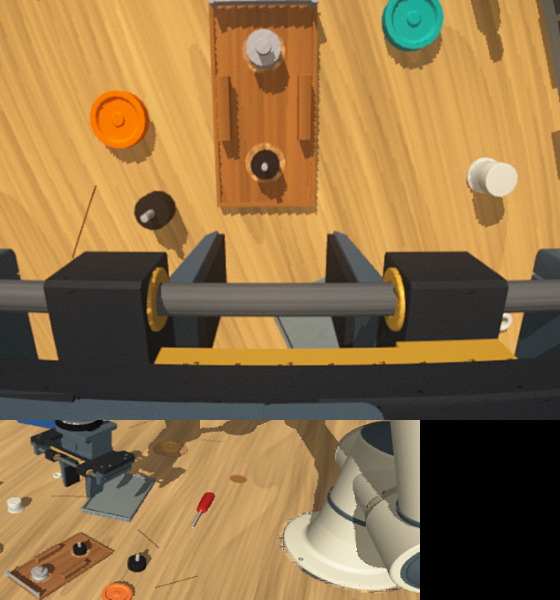

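The pulley (263,46) and roller (265,166) stand upright on their marks, within about 1 px of where I predicted from their start positions. The arm is clear of everything.

```bash
python3 -c "
from station import bot
print(bot.finish_job())"
```

```text
the job is handed in; nothing more can be done
None
```

I handed the job in at about 32 s: the flywheel lies centred on the cork pad, and the pulley and roller stand back on their marks in the pocket. The final camera check showed nothing out of place, but the judge's verdict was not returned.

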